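# Open the wash tub and load a piston

## Task

Tip the loose lid of the wash tub up by its tab until it leans open against the splash guard, let go of it there, then lift it off and stand it on edge in the wire rack, between the two rails. Then set the piston down gently, upright, on the floor of the open tub. Do not disturb the oil filter, the carton or the wrench.

Things in the scene. Friction and masses are not known exactly. Their poses are not given: they have to be found in the camera images.
- tub: Fixed open wash tub of sheet steel; yaw varies. Origin: on the bench below it; x from its front (where the tab is, to the robot's right) to its rear, z up. Outside x -60 to 80, y -83 to 83, rim 80 mm high. Opening x -55 to 55, y -78 to 78, floor at z = 6; walls 5 thick; at the rear a flat ledge at rim height, x 55 to 80. A sloped splash guard rises from the ledge's rear edge.
- tub_corner (a point): Middle of the line where the tub's rear ledge meets the splash guard, 80 mm above the bench; the lid's rear edge starts 4 mm in front of it and turns about there when tipped up. The guard is a plain plate 4 mm thick, as wide as the tub, 95 mm long from here up, leaning 15 degrees backwards.
- lid: Loose aluminium lid, 0.2 to 0.35 kg, lying on the tub's rim, axes as the tub's. Plate 138 (x) x 172 (y) x 4 mm; origin: middle of its underside; z up. A flat tab 26 long, 90 wide, 4 thick extends it at the front (-x), reaching 28 mm out in front of the tub's wall. Below, a skirt 10 deep (outside x -59 to 45, y -75 to 75 mm) sits in the opening with about 3 mm of play or more.
- lid_tip (a point): Middle of the free end of the lid's tab, half-way through its thickness; 164 mm from the lid's rear edge. The skirt begins 36 mm from this end.
- rack: Fixed rack of dark steel wire on a base plate 150 x 70 x 6 mm. Two parallel wire rails run along its x axis, 140 mm long, their tops 73 mm above the bench, with a clear slot 34 mm wide between them (y -17 to 17 mm). Both ends are open. Origin: on the bench under the middle of the slot. Yaw varies; it stands left or right of the tub.
- piston: Loose aluminium engine piston, a closed cylinder 56 mm in diameter and 76 mm high with ring grooves near the top, about 0.4 kg, standing upright on the bench on the other side of the tub from the rack. Origin: centre of its underside, z up.
- filter: White oil filter canister standing on the bench beyond the tub, 74 mm in diameter, 88 mm high. Origin: centre of its underside. Leave alone.
- carton: Cardboard carton on the bench beyond the tub, to the right, 90 x 130 x 65 mm. Origin: centre of its underside. Leave alone.
- wrench: Steel wrench lying flat on the bench beyond the tub, to the left, 180 mm long along its x axis. Leave alone.
Things that resemble listed ones, but are neither listed nor needed, are in the scene too. Several things have the shape of the lid; the one meant has the colours described above.

How it is judged:
On the way, in this order (a step that is already met when the one before it is completed fails the run):
1. the lid is tipped up and leans open against the splash guard by itself, its rear edge on the tub's ledge, nobody holding it (angle between lid's own z axis and vertical between 1.5 and 2.1 rad and z of lid_tip in the frame of tub above 0.19 m and x of lid in the frame of tub between 0.05 and 0.13 m and z of lid in the frame of tub between 0.12 and 0.17 m and contact force between lid and tub above 0.3 N and contact force between each of the arm, the fingers and lid below 0.2 N and angular speed of lid below 0.3 rad/s), for 0.2 s.
2. the lid stands on edge in the wire rack, between the rails, let go of and at rest (x of lid in the frame of rack between -0.06 and 0.06 m and y of lid in the frame of rack between -0.04 and 0.04 m and z of lid in the frame of rack between 0.055 and 0.11 m and angle between lid's own z axis and vertical between 1.05 and 2.09 rad and contact force between lid and rack above 0.3 N and contact force between lid and tub below 0.1 N and linear speed of lid below 0.03 m/s and angular speed of lid below 0.3 rad/s and contact force between the fingers and lid below 0.2 N and distance of piston from where it was at the start of the episode below 0.05 m), for 0.2 s.
At the end, for the whole second after the job is handed in: The lid stands on edge (within about 30 degrees of upright) in the slot of the wire rack, its middle within 60 mm of the rack's middle along the slot, clear of the tub; the piston stands upright (within about 8 degrees) on the tub's floor; both at rest (x of lid in the frame of rack between -0.06 and 0.06 m and y of lid in the frame of rack between -0.04 and 0.04 m and z of lid in the frame of rack between 0.055 and 0.11 m and angle between lid's own z axis and vertical between 1.05 and 2.09 rad and contact force between lid and rack above 0.3 N and contact force between lid and tub below 0.1 N and linear speed of each of lid, piston below 0.03 m/s and angular speed of each of lid, piston below 0.3 rad/s and x of piston in the frame of tub between -0.055 and 0.055 m and y of piston in the frame of tub between -0.078 and 0.078 m and z of piston in the frame of tub below 0.02 m and angle between piston's own z axis and vertical below 0.15 rad); the robot touches nothing.
It fails at once if a bystander (filter, carton, wrench) moved more than 25 mm (distance of any of filter, carton, wrench from where it was at the start of the episode above 0.025 m).
It fails at once if the piston hits the tub with more than 60 N (dropped or slammed) (contact force between piston and tub above 60 N).
It also fails if it takes over 72 s, if anything falls off the work surface, if the arm or the gripper's body presses on something with over 40 N, if the wrist force passes 120 N, or if a joint passes its speed limit or range.

## Robot

A 6-joint arm with a two-finger parallel gripper is mounted at the origin on the work surface. World frame = base frame: x ahead of the robot, y to its left, z up, the work surface at z = 0. Lengths are in m, angles in rad, forces in N, time in s.
With the tool pointing down it reaches from about 0.3 to 1 m from the base axis. Payload 5.1 kg.
Tool frame: the origin (TCP) lies at the very end of the fingers, on their centre line; the grasp point (between the pads) lies 19 mm behind it; z points along the fingers, y is the line along which they close (so a half turn about z gives the same grasp; the last joint's range is limited). The gripper opens to 95 mm and grips with 3 to 60 N. Pads are 20 mm wide; open, the fingers measure 119 mm over their backs; the gripper's body (75 mm by 180 mm) begins 59 mm behind the grasp point.
Start: joints at [-1.27, 0.124, 1.65, -0, 1.367, -0.083], TCP at [0.243, -0.603, 0.215] pointing down, gripper open.
Joint ranges: [-2.61, 2.61], [-1.02, 2.33], [0.03, 2.71], [-1.35, 4.49], [0.32, 2.68], [-2.91, 2.91]. Speed limits (rad/s): [2.57, 2.57, 3.14, 3.14, 3.14, 3.14].

## Interface

Orientations are given as a unit quaternion [w, x, y, z].
In Python, from cell import arm gives the robot as it stands. The module is installed in compiled form; this text tells all that it offers.
- The arm moves only by the tool step_arm, never from a script. Its argument "targets" is text: rows parted by semicolons, each of 7 numbers parted by spaces: the turn, a rotation vector about the tool's x, y, z each as a share of 0.12 rad, from -1 to 1, then the shift along the tool's x, y, z each as a share of 25 mm, from -1 to 1, then the opening, from -1 (shut) to 1 (fully open). In form: wx wy wz dx dy dz grip; .... A call has exactly 5 rows; each row shifts and turns the commanded pose from where the row before left it, along the tool's axes as they then stand; what a row does not reach is not made up. A row lasts 1/12 s, in which the tool goes at most 41.7 mm and 7.16 degrees, less where a joint would pass 70% of its speed; a pose out of reach is approached as far as the arm can. A call with a number of a shift or a turn outside -1 to 1 is refused whole. A call with a gripper value outside its range is refused whole. The fingers move at their own pace and stop on an object; "force" is the grip in N (left out, the last holds). Time passes only in rows, so rows that do not move let the fingers close, or fill a call up. It gives the time, the measured TCP pose, the force, the opening and the grip force at its end, in the units of the state.
- arm.get_state(): the state, without advancing time (a new reading comes with each control period).
- arm.camera(name): name is "scene" or "top"; returns a dict with "img" (400x640x3 uint8, red, green, blue), "K" (3x3 intrinsics, pixels), "rvec" (rotation vector, rad) and "tvec" (3), from world to camera coordinates, as OpenCV has them. Camera axes: x right, y down, z forward; pixel columns grow to the right and rows downward; lengths in m; the calibration is good to about 2 mm. A picture is of the moment at which its call begins. There is no depth.
- arm.finish_job(): hands the job in; it is judged then, once.
Trained networks look in the newest picture that a camera, given by its name, has taken for a name from the list of things; names that differ only in an ending like _2 or _b are one class to them, and where a whole thing is asked for, a point or a joint stands for the part that bears it (a point fixed in the world has none). Each returns a list of dicts, best first, with "confidence" (0 to 1); they miss things now and then, are a little off and sometimes report something else, mostly with a low value. They report only what shows in the picture. A call takes as long as a camera call. They do not tell look-alikes from the thing itself.
- arm.boxes_of(camera, thing): "extent" ([left, top, width, height] in pixels, round what is visible of it).
- arm.masks_of(camera, thing): "mask" (400x640 bool, what is visible of it) and "extent" ([left, top, width, height] in pixels, round what is visible of it).
The state is a dict: "time_s": time; "joints": joint angles; "dq": joint speeds; "tau": joint torques, N m; "tool_pos": TCP position; "tool_rot": TCP orientation; "wrist_force": force on the tool from outside, world axes, zero at the start; "ft_torque": the same for the moment, N m; "gripper_width": finger opening in m; "grip_force": force on a finger pad.
Only numpy, scipy, OpenCV 4.12 (cv2) and the standard library are available. Lean on these libraries where they do the work, as an engineer would, in place of code of your own. Each camera call takes 0.05 s, during which the arm holds its last target. There are 200 camera calls.

## Working session

There is one attempt and no reset: what is moved stays moved. The work goes in short steps, Python scripts to look and compute and a tool call to move; the robot and the scene stay as the last step left them, time stands still between calls to the robot, and variables do not carry over. Pictures are saved under pics/ and viewed, at most 10 in all, crops included, and the job is handed in when it is done.

Besides the shell and the picture viewer there is one more tool, called after ">>>" by a JSON object that holds its "method" and its "body", one argument or row to a line. step_arm: Moves the arm, as the interface text tells. Its arguments: {"type":"object","properties":{"targets":{"type":"string"},"force":{"type":"number"}},"required":["targets"]}

```bash
mkdir -p pics
cat > h.py <<'E'
import numpy as np,cv2
from scipy.spatial.transform import Rotation as R
from cell import arm
def cam(n,save=None):
    c=arm.camera(n)
    if save: cv2.imwrite(save,c["img"][:,:,::-1])
    return c
def ray(c,u,v,z):
    M=cv2.Rodrigues(np.array(c["rvec"],float))[0];t=np.array(c["tvec"],float).ravel()
    d=M.T@np.linalg.solve(np.array(c["K"]),[u,v,1.]);o=-M.T@t
    return o+d*(z-o[2])/d[2]
def proj(c,P):
    return cv2.projectPoints(np.array(P,float).reshape(-1,1,3),np.array(c["rvec"],float),np.array(c["tvec"],float),np.array(c["K"],float),None)[0].reshape(-1,2)
E
python3 - <<'E'
from h import *
import pickle
C={n:cam(n,f"pics/{n}0.png") for n in("scene","top")}
pickle.dump(C,open("c0.pkl","wb"))
for n in C:
  for t in("lid","tub","rack","piston","filter","carton","wrench"):
    for r in arm.boxes_of(n,t): print(n,t,np.round(r["extent"]).tolist(),round(r["confidence"],2))
s=arm.get_state();print(s["tool_rot"],s["time_s"])
for n in C: 
  M=cv2.Rodrigues(np.array(C[n]["rvec"],float))[0];print(n,(-M.T@np.array(C[n]["tvec"]).ravel()).round(3),np.array(C[n]["K"])[0])
E
```

```text
scene lid [281.0, 168.0, 75.0, 62.0] 0.85
scene lid [423.0, 140.0, 81.0, 52.0] 0.8
scene lid [248.0, 120.0, 70.0, 50.0] 0.58
scene tub [278.0, 165.0, 83.0, 65.0] 0.67
scene tub [290.0, 151.0, 84.0, 96.0] 0.57
scene rack [188.0, 156.0, 44.0, 55.0] 0.86
scene piston [433.0, 190.0, 26.0, 39.0] 0.72
scene filter [260.0, 278.0, 38.0, 50.0] 0.94
scene carton [136.0, 218.0, 75.0, 57.0] 0.77
top lid [356.0, 254.0, 89.0, 78.0] 0.96
top lid [151.0, 261.0, 90.0, 86.0] 0.95
top lid [298.0, 166.0, 70.0, 73.0] 0.61
top tub [279.0, 167.0, 87.0, 76.0] 0.81
top rack [434.0, 181.0, 25.0, 58.0] 0.55
top piston [193.0, 215.0, 31.0, 27.0] 0.87
top filter [326.0, 82.0, 25.0, 41.0] 0.81
top filter [298.0, 164.0, 70.0, 77.0] 0.21
top carton [416.0, 114.0, 62.0, 40.0] 0.67
top carton [298.0, 166.0, 69.0, 73.0] 0.3
top wrench [178.0, 135.0, 67.0, 12.0] 0.72
[4.99053869e-06 9.81643816e-01 1.90723407e-01 3.78282839e-06] 0.8
scene [1.22  0.188 1.029] [510.84800442   0.         320.94041596]
top [0.321 0.002 1.286] [503.75133583   0.         325.51610343]
```

View pics/top0.png

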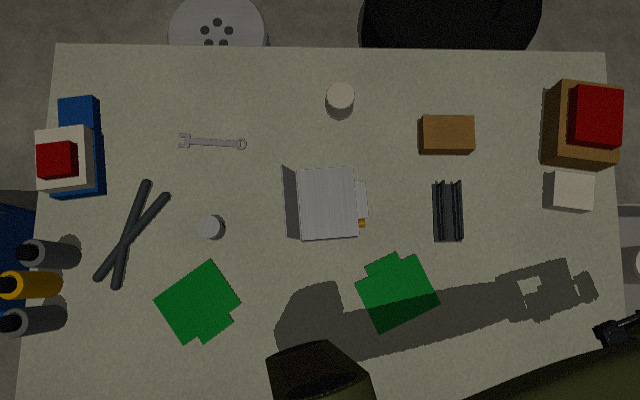

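View pics/scene0.png

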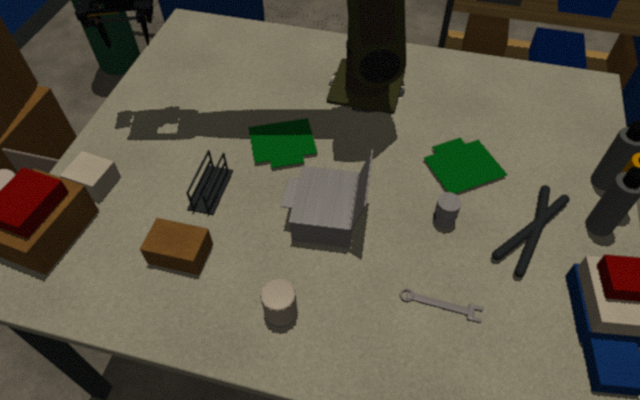

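Run:
```python
import cv2
a=cv2.imread("pics/top0.png")[150:350,140:470];s=cv2.imread("pics/scene0.png")[140:260,180:470]
a=cv2.resize(a,(800,485),interpolation=2);cv2.imwrite("pics/topcrop.png",a)
cv2.imwrite("pics/scenecrop.png",cv2.resize(s,(800,331),interpolation=2))
```

```text
(no output)
```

View pics/topcrop.png

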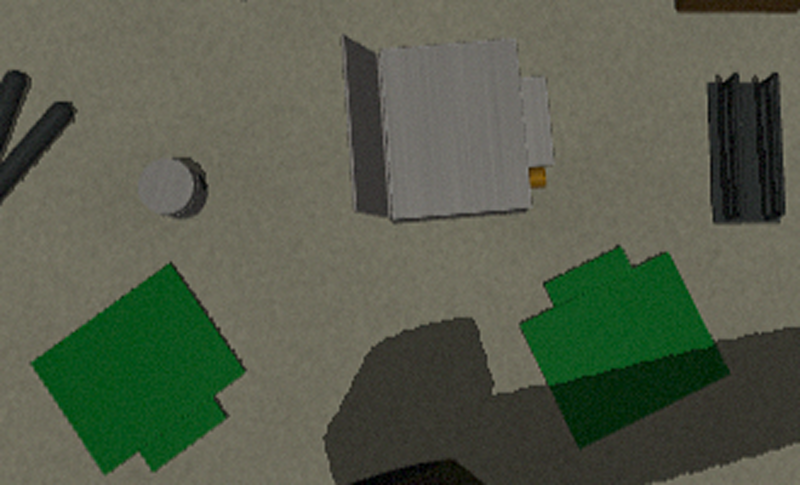

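The top picture shows three lid-shaped things: the grey one on the tub at (330,203), a green one at (397,292) and a green one at (197,303). The grey one is the aluminium lid. It lies on the tub's rim with its tab to the right at (361,198), and the crop confirms this. The rack is at (448,211), the piston at (210,227), and an orange stub sits beside the tab at (361,223).

```bash
cat > m.py <<'E'
from h import *
import pickle
from scipy.optimize import least_squares
C=pickle.load(open("c0.pkl","rb"));T=C["top"];S=C["scene"]
cr=lambda u,v:(140+u/2.4242,150+v/2.4242)
# lid top corners in lid frame x,y (tub x = lid x + 7)
px=[cr(380,50),cr(517,40),cr(530,210),cr(392,220),cr(545,77),cr(552,165)]
W=[ray(T,u,v,.084)[:2] for u,v in px]
print("lid pts mm",(np.array(W)*1e3).round())
loc=np.array([[76,86],[-62,86],[-62,-86],[76,-86],[-88,45],[-88,-45]])/1e3
# tub y: yaw~90 => tub +y = world -x ; so picture top (world +x) is tub -y
loc[:,1]*=-1
def f(p):
    c,s=np.cos(p[2]),np.sin(p[2]);return ((loc@np.array([[c,s],[-s,c]])+p[:2])-W).ravel()
r=least_squares(f,[.33,0,1.57]);print("tub",r.x.round(4),(r.fun*1e3).round(1))
b=[cr(708,82),cr(785,222)]
print("rack box",[ (ray(T,*p,.006)*1e3).round() for p in(cr(709,83),cr(784,222),cr(713,222))])
print("rail tops",[(ray(T,*p,.073)*1e3).round() for p in(cr(737,75),cr(738,218),cr(776,75),cr(782,218),cr(720,80),cr(722,218))])
print("piston top",(ray(T,*cr(167,187),.076)*1e3).round())
for n,t,z in(("scene","piston",.038),("top","piston",.06)):
    for m in arm.masks_of(n,t)[:1]:
        v,u=np.nonzero(m["mask"]);print(n,t,(ray(C[n],u.mean(),v.mean(),z)*1e3).round(),m["extent"])
# scene check: overlay
def tubW(P,p=r.x):
    P=np.array(P,float)/1e3;c,s=np.cos(p[2]),np.sin(p[2])
    return np.c_[P[:,0]*c-P[:,1]*s+p[0],P[:,0]*s+P[:,1]*c+p[1],P[:,2]]
for n,im in(("top",T["img"]),("scene",S["img"])):
    k=8; im=cv2.resize(im[:,:,::-1].copy(),None,fx=k,fy=k,interpolation=2)
    for poly in([[76,86,84],[-62,86,84],[-62,-86,84],[76,-86,84]],[[-62,45,84],[-88,45,84],[-88,-45,84],[-62,-45,84]],[[80,83,80],[104.6,83,171.8],[104.6,-83,171.8],[80,-83,80]]):
        q=(proj(C[n],tubW(poly))+.5)*k;cv2.polylines(im,[np.int32(q)],True,(0,0,255),1)
    y,x=((150,270) if n=="top" else(145,275))
    cv2.imwrite(f"pics/o_{n}.png",cv2.resize(im[y*k:(y+105)*k,x*k:(x+110)*k],(480,458)))
a=cv2.imread("pics/o_top.png");b=cv2.imread("pics/o_scene.png")
cv2.imwrite("pics/ov.png",cv2.resize(np.hstack([a,b]),(800,382)))
E
python3 m.py
```

```text
lid pts mm [[584.  75.]
 [597. -63.]
 [425. -77.]
 [413.  59.]
 [559. -91.]
 [470. -98.]]
tub [ 0.506  -0.0079  1.6619] [ 0.5  0.5  0.5  0.9  0.5 -0.8 -0.   1.  -0.4 -0.3 -1.2 -1.3]
rack box [array([ 571., -272.,    6.]), array([ 424., -348.,    6.]), array([ 423., -273.,    6.])]
rail tops [array([ 567., -286.,   73.]), array([ 422., -284.,   73.]), array([ 567., -326.,   73.]), array([ 422., -328.,   73.]), array([ 561., -269.,   73.]), array([ 422., -268.,   73.])]
piston top [443. 284.  76.]
scene piston [439. 282.  38.] [432.8, 190.0, 26.4, 39.1]
top piston [444. 284.  60.] [193.6, 213.9, 30.5, 26.5]
```

View pics/ov.png

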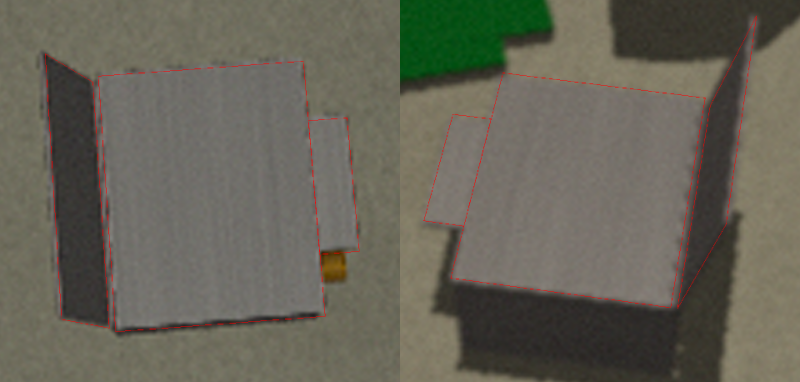

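Run:
```python
import cv2,numpy as np
a=cv2.imread("pics/top0.png")[172:252,420:475];b=cv2.imread("pics/scene0.png")[148:218,180:240];c=cv2.imread("pics/top0.png")[205:250,185:235]
cv2.imwrite("pics/rk.png",np.hstack([cv2.resize(a,(275,400),interpolation=2),cv2.resize(b,(343,400),interpolation=2)]))
```

```text
(no output)
```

View pics/rk.png

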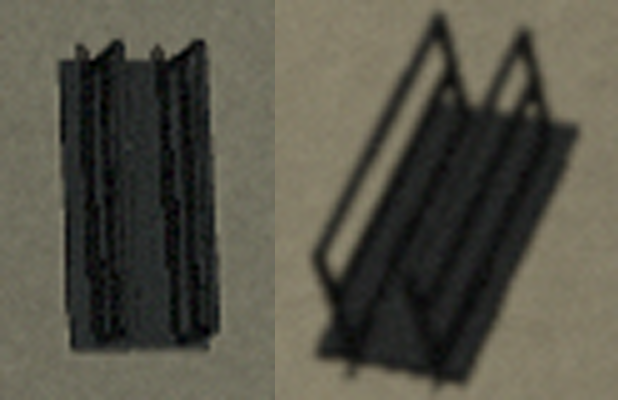

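```bash
cat > rk.py <<'E'
from h import *
import pickle
from scipy.optimize import least_squares
C=pickle.load(open("c0.pkl","rb"))
t=lambda u,v:(420+u/5-.4,172+v/5-.4); s=lambda u,v:(180+u/5.717-.4,148+v/5.714-.4)
# rack frame: x along world +x approx, y left (world +y)
obs=[("top",t(59,60),[75,35,6]),("top",t(72,350),[-75,35,6]),("top",t(216,348),[-75,-35,6]),
("scene",s(303,122),[-75,35,6]),("scene",s(195,382),[75,35,6]),("scene",s(42,355),[75,-35,6]),
("top",t(120,43),[70,19,73]),("top",t(202,42),[70,-19,73]),
("scene",s(163,12),[-70,-19,73]),("scene",s(248,33),[-70,19,73]),("scene",s(45,258),[70,-19,73])]
def W(P,p):
    P=np.array(P,float)/1e3;c,q=np.cos(p[2]),np.sin(p[2]);return [P[0]*c-P[1]*q+p[0],P[0]*q+P[1]*c+p[1],P[2]]
f=lambda p:np.concatenate([proj(C[n],[W(P,p)])[0]-u for n,u,P in obs])
r=least_squares(f,[.497,-.307,.03],loss="soft_l1",x_scale=[.01,.01,.1]);print(r.x.round(4));print(f(r.x).reshape(-1,2).round(1).tolist())
E
python3 rk.py
cat > st.py <<'E'
from h import *
# tub-frame helper
TUB=np.array([.506,-.008,0]);YAW=1.662
def state(p=True):
    s=arm.get_state();Rm=R.from_quat(np.r_[s["tool_rot"][1:],s["tool_rot"][0]])
    return s,Rm
def goal(pt,phi,flip=1,tub=True):
    """pose: pt in tub frame mm; phi deg below horizontal in tub xz plane, closing axis in that plane"""
    B=R.from_euler("z",YAW);ph=np.radians(phi)
    z=np.array([np.cos(ph),0,-np.sin(ph)]);x=np.array([0,-1.,0])*flip;y=np.cross(z,x)
    return TUB+B.apply(np.array(pt)/1e3),B*R.from_matrix(np.c_[x,y,z])
def show():
    s,Rm=state();B=R.from_euler("z",-YAW);q=B.apply(np.array(s["tool_pos"])-TUB)*1e3
    M=(B*Rm).as_matrix();print("t",round(s["time_s"],2),"tubpos",q.round(1),"phi",np.degrees(np.arctan2(-M[2,2],M[0,2])).round(1),"x",M[:,0].round(2),"F",np.round(s["wrist_force"],1),"w",round(s["gripper_width"],3),"j",np.round(s["joints"],2))
def plan(pt,phi,n=None,flip=1):
    s,Rm=state();p,G=goal(pt,phi,flip);d=p-np.array(s["tool_pos"]);w=(Rm.inv()*G).as_rotvec()
    k=max(np.linalg.norm(d)/.025,np.linalg.norm(w)/.12,.1);n=n or int(np.ceil(k))
    print("rows",n,"wx wy wz each",(w/.12/n).round(3));Rk=Rm
    for i in range(n):  # shift along tool axes; print as tool shares, both before turn
        print(i,(Rk.inv().apply(d/n)/.025).round(2));Rk=Rk*R.from_rotvec(w/n)
E
python3 - <<'E'
from st import *
show();plan([-130,0,190],70);print((R.from_euler("z",YAW).apply([-.13,0,0])+TUB))
E
```

```text
[ 0.4991 -0.3068  0.0354]
[[-0.1, -0.1], [0.5, -0.1], [-0.7, -0.2], [0.2, 0.5], [-0.5, -0.3], [-0.2, -0.4], [0.0, 0.0], [-0.9, -0.1], [0.1, 0.6], [-0.7, -0.8], [0.2, -0.6]]
t 0.9 tubpos [-568.3  315.7  214.7] phi 90.0 x [ 0.29 -0.96  0.  ] F [-0.4 -0.1  0.3] w 0.095 j [-1.27  0.12  1.65  0.    1.37 -0.08]
rows 22 wx wy wz each [0.131 0.019 0.11 ]
0 [ 0.78 -0.6   0.04]
1 [ 0.77 -0.61  0.06]
2 [ 0.76 -0.62  0.07]
3 [ 0.75 -0.62  0.08]
4 [ 0.75 -0.63  0.09]
5 [ 0.74 -0.64  0.1 ]
6 [ 0.73 -0.65  0.11]
7 [ 0.72 -0.66  0.13]
8 [ 0.71 -0.66  0.14]
9 [ 0.7  -0.67  0.15]
10 [ 0.69 -0.68  0.16]
11 [ 0.68 -0.68  0.18]
12 [ 0.67 -0.69  0.19]
13 [ 0.66 -0.7   0.2 ]
14 [ 0.65 -0.7   0.21]
15 [ 0.64 -0.71  0.23]
16 [ 0.64 -0.71  0.24]
17 [ 0.63 -0.72  0.25]
18 [ 0.62 -0.72  0.26]
19 [ 0.6  -0.72  0.28]
20 [ 0.59 -0.73  0.29]
21 [ 0.58 -0.73  0.3 ]
[ 0.51784005 -0.1374597   0.        ]
```

>>> {"method": "step_arm", "body": {
  "targets": "0 0 .5 .75 -.65 0 0; 0 0 .5 .75 -.65 0 0; 0 0 .5 .7 -.7 0 0; 0 0 .5 .7 -.7 0 0; 0 0 .5 .7 -.7 0 0",
  "force": 20
}}

```text
time_s: 1.32
tool_pos: [0.3083, -0.4963, 0.2147]
tool_rot: [0.0, 0.999, 0.04, 0.0]
wrist_force: [0.1, -0.9, 0.5]
gripper_width: 0.067
grip_force: 0.0
```

>>> {"method": "step_arm", "body": {
  "targets": ".3 0 0 .6 -.8 0 0; .3 0 0 .6 -.8 0 0; .3 0 0 .6 -.8 0 0; .3 0 0 .6 -.8 0 0; .3 0 0 .6 -.8 0 0"
}}

```text
time_s: 1.73
tool_pos: [0.375, -0.3906, 0.222]
tool_rot: [-0.091, 0.995, 0.042, -0.004]
wrist_force: [0.5, -0.2, 0.1]
gripper_width: 0.0476
grip_force: 0.0
```

Run:
```python
from st import *
show();plan([-170,-5,170],50)
```

```text
t 1.73 tubpos [-369.1  165.3  222. ] phi 79.6 x [-0.01 -1.   -0.  ] F [ 0.5 -0.2  0.1] w 0.048 j [-0.95 -0.02  1.8   0.09  1.52  0.52]
rows 11 wx wy wz each [ 0.391 -0.002 -0.005]
0 [ 0.61 -0.68  0.32]
1 [ 0.61 -0.67  0.35]
2 [ 0.62 -0.65  0.38]
3 [ 0.62 -0.63  0.41]
4 [ 0.62 -0.61  0.44]
5 [ 0.62 -0.59  0.47]
6 [ 0.62 -0.57  0.49]
7 [ 0.62 -0.54  0.52]
8 [ 0.62 -0.52  0.54]
9 [ 0.62 -0.49  0.57]
10 [ 0.62 -0.46  0.59]
```

>>> {"method": "step_arm", "body": {
  "targets": ".4 0 0 .65 -.7 .35 0; .4 0 0 .65 -.7 .35 0; .4 0 0 .65 -.7 .4 0; .4 0 0 .65 -.65 .4 0; .4 0 0 .65 -.65 .45 0"
}}

```text
time_s: 2.15
tool_pos: [0.4482, -0.2892, 0.1982]
tool_rot: [-0.209, 0.977, 0.041, -0.009]
wrist_force: [-0.0, -0.9, -0.2]
gripper_width: 0.0475
grip_force: 0.0
```

>>> {"method": "step_arm", "body": {
  "targets": ".4 0 0 .65 -.6 .5 0; .4 0 0 .65 -.6 .5 0; .4 0 0 .65 -.55 .5 0; .4 0 0 .65 -.55 .55 0; .4 0 0 .65 -.5 .55 0"
}}

```text
time_s: 2.57
tool_pos: [0.5214, -0.1897, 0.1759]
tool_rot: [-0.325, 0.945, 0.04, -0.014]
wrist_force: [0.4, -0.5, -0.1]
gripper_width: 0.0476
grip_force: 0.0
```

Run:
```python
from st import *
show();plan([-120,-5,95],40,8)
```

```text
t 2.57 tubpos [-182.3    1.3  175.9] phi 52.1 x [-0.01 -1.    0.  ] F [ 0.4 -0.5 -0.1] w 0.048 j [-0.68  0.2   1.73  0.46  1.69  0.74]
rows 8 wx wy wz each [ 0.22  -0.005 -0.005]
0 [0.03 0.   0.51]
1 [0.03 0.02 0.51]
2 [0.03 0.03 0.51]
3 [0.03 0.04 0.51]
4 [0.03 0.06 0.51]
5 [0.03 0.07 0.51]
6 [0.03 0.08 0.5 ]
7 [0.03 0.1  0.5 ]
```

```bash
cat >> st.py <<'E'
def rows(way,grips=None):
    """way: list of (x,y,z,phi) tub frame mm; prints rows from current pose"""
    s,Rk=state();p=np.array(s["tool_pos"])
    for i,(x,y,z,phi) in enumerate(way):
        q,G=goal([x,y,z],phi);w=(Rk.inv()*G).as_rotvec()/.12;d=Rk.inv().apply(q-p)/.025
        print(" ".join(f"{a:.2f}" for a in np.r_[w,d]),("%.2f"%grips[i] if grips is not None else ""));p,Rk=q,G
def lin(a,b,n): return [tuple(np.array(a)+(np.array(b)-a)*k/n) for k in range(1,n+1)]
def arc(th,phi,h,L,y=-5,piv=(78,80)):
    t=np.radians(th);f=np.radians(phi)
    tip=np.array(piv)+164*np.array([-np.cos(t),np.sin(t)])
    q=tip+L*np.array([np.cos(f),-np.sin(f)])+h*np.array([np.sin(f),np.cos(f)])
    return (q[0],y,q[1],phi)
E
python3 - <<'E'
from st import *
s=arm.get_state();B=R.from_euler("z",-YAW);q=B.apply(np.array(s["tool_pos"])-TUB)*1e3
rows(lin((*q,52.1),(-106,-5,120,40),5)+lin((-106,-5,120,40),(-60,-5,82,40),5))
E
```

```text
0.35 -0.04 -0.05 0.05 -0.21 0.73 
0.35 -0.00 -0.00 0.05 -0.18 0.74 
0.35 -0.00 0.00 0.05 -0.14 0.74 
0.35 0.00 0.00 0.05 -0.11 0.75 
0.35 0.00 0.00 0.05 -0.08 0.75 
0.00 0.00 0.00 0.00 -0.00 0.48 
0.00 0.00 0.00 0.00 -0.00 0.48 
0.00 0.00 0.00 -0.00 -0.00 0.48 
0.00 0.00 0.00 0.00 -0.00 0.48 
0.00 0.00 0.00 0.00 -0.00 0.48
```

>>> {"method": "step_arm", "body": {
  "targets": ".35 -.04 -.05 .05 -.2 .73 0; .35 0 0 .05 -.18 .74 0; .35 0 0 .05 -.15 .74 0; .35 0 0 .05 -.1 .75 0; .35 0 0 .05 -.08 .75 0"
}}

```text
time_s: 2.98
tool_pos: [0.5202, -0.1138, 0.1192]
tool_rot: [-0.422, 0.906, 0.042, -0.019]
wrist_force: [-0.3, 1.1, -0.7]
gripper_width: 0.0475
grip_force: 0.0
```

Run:
```python
from st import *
show();cam("top","pics/t1.png")
s=cam("scene","pics/s1.png")["img"][120:260,240:440,::-1]
cv2.imwrite("pics/s1c.png",cv2.resize(s,(800,560),interpolation=2))
```

```text
t 2.98 tubpos [-106.6   -4.5  119.2] phi 40.1 x [ 0. -1.  0.] F [-0.3  1.1 -0.7] w 0.047 j [-0.64  0.29  1.82  0.61  1.68  0.7 ]
```

View pics/s1c.png

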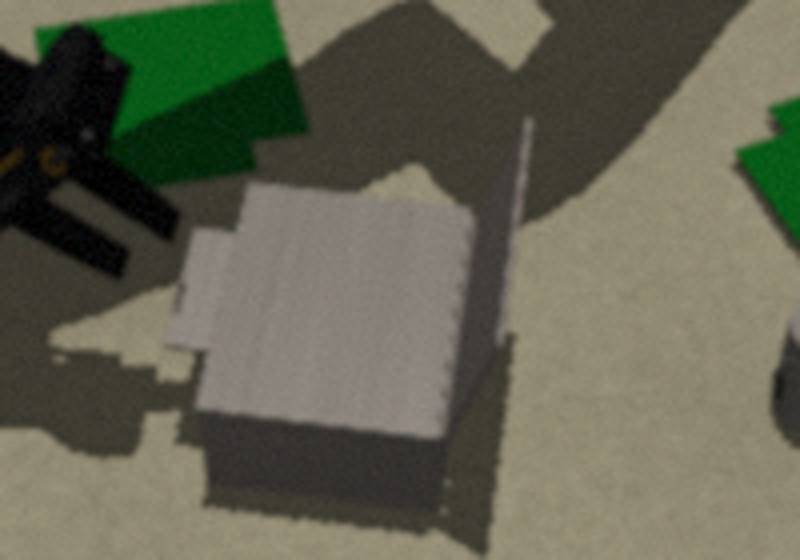

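The crop shows the open fingers at (125,260) and (175,225), in front of and above the tab at (195,285). They straddle its plane as planned, so I'll go in.

>>> {"method": "step_arm", "body": {
  "targets": "0 0 0 0 0 .48 0; 0 0 0 0 0 .48 0; 0 0 0 0 0 .48 0; 0 0 0 0 0 .48 0; 0 0 0 0 0 .48 0"
}}

```text
time_s: 3.5
tool_pos: [0.5158, -0.0678, 0.0806]
tool_rot: [-0.421, 0.906, 0.042, -0.019]
wrist_force: [-0.1, -0.7, 0.6]
gripper_width: 0.0477
grip_force: 0.0
```

Run:
```python
from st import *
show()
N=25;th=np.linspace(0,92,N+1)[1:];phi=40+th*58/92
h=np.clip(24-14*th/70,10,24)-2;L=26
rows([arc(a,b,c,L) for a,b,c in zip(th,phi,h)],(h+2)*2/47.5-1)
```

```text
t 3.5 tubpos [-60.5  -4.3  80.6] phi 40.2 x [ 0. -1.  0.] F [-0.1 -0.7  0.6] w 0.048 j [-0.58  0.29  1.89  0.64  1.59  0.69]
-0.31 -0.00 0.01 0.03 -0.46 0.05 -0.02
-0.34 -0.00 -0.00 -0.00 -0.27 -0.22 -0.05
-0.34 0.00 0.00 -0.00 -0.27 -0.21 -0.08
-0.34 0.00 0.00 0.00 -0.28 -0.21 -0.11
-0.34 0.00 -0.00 -0.00 -0.28 -0.20 -0.14
-0.34 -0.00 0.00 0.00 -0.29 -0.19 -0.18
-0.34 0.00 0.00 -0.00 -0.29 -0.18 -0.21
-0.34 -0.00 0.00 -0.00 -0.30 -0.18 -0.24
-0.34 -0.00 -0.00 0.00 -0.30 -0.17 -0.27
-0.34 0.00 0.00 0.00 -0.31 -0.16 -0.30
-0.34 0.00 0.00 -0.00 -0.31 -0.15 -0.33
-0.34 -0.00 -0.00 0.00 -0.32 -0.15 -0.36
-0.34 -0.00 -0.00 -0.00 -0.32 -0.14 -0.39
-0.34 -0.00 -0.00 0.00 -0.32 -0.13 -0.42
-0.34 0.00 -0.00 -0.00 -0.33 -0.12 -0.45
-0.34 0.00 0.00 0.00 -0.33 -0.11 -0.49
-0.34 -0.00 0.00 -0.00 -0.33 -0.10 -0.52
-0.34 -0.00 -0.00 0.00 -0.34 -0.10 -0.55
-0.34 -0.00 -0.00 -0.00 -0.34 -0.09 -0.58
-0.34 0.00 0.00 0.00 -0.37 -0.08 -0.58
-0.34 0.00 -0.00 -0.00 -0.37 -0.07 -0.58
-0.34 -0.00 -0.00 0.00 -0.37 -0.06 -0.58
-0.34 0.00 -0.00 -0.00 -0.37 -0.05 -0.58
-0.34 -0.00 0.00 0.00 -0.38 -0.04 -0.58
-0.34 -0.00 0.00 -0.00 -0.38 -0.03 -0.58
```

>>> {"method": "step_arm", "body": {
  "targets": "-.31 0 0 0 -.46 .05 0; -.34 0 0 0 -.27 -.22 -.05; -.34 0 0 0 -.27 -.21 -.08; -.34 0 0 0 -.28 -.21 -.11; -.34 0 0 0 -.28 -.2 -.14"
}}

```text
time_s: 3.92
tool_pos: [0.5142, -0.0548, 0.1228]
tool_rot: [-0.327, 0.944, 0.043, -0.015]
wrist_force: [0.5, 0.7, -1.1]
gripper_width: 0.0418
grip_force: 0.5
```

>>> {"method": "step_arm", "body": {
  "targets": "-.34 0 0 0 -.29 -.19 -.18; -.34 0 0 0 -.29 -.18 -.21; -.34 0 0 0 -.3 -.18 -.24; -.34 0 0 0 -.3 -.17 -.27; -.34 0 0 0 -.31 -.16 -.3"
}}

```text
time_s: 4.33
tool_pos: [0.5125, -0.0366, 0.1619]
tool_rot: [-0.229, 0.972, 0.045, -0.01]
wrist_force: [-0.5, -2.0, -1.0]
gripper_width: 0.0342
grip_force: 0.9
```

Run:
```python
from st import *
show()
print(arc(36.8,63.2,16.64-2,26))
s=cam("scene")["img"][100:260,240:440,::-1]
cv2.imwrite("pics/s2c.png",cv2.resize(s,(600,480),interpolation=2))
```

```text
t 4.33 tubpos [-29.1  -3.9 161.9] phi 63.5 x [ 0. -1.  0.] F [-0.5 -2.  -1. ] w 0.034 j [-0.4  -0.03  1.95  0.41  1.46  0.98]
(np.float64(-28.529672395527964), -5, np.float64(161.6334860724941), 63.2)
```

View pics/s2c.png

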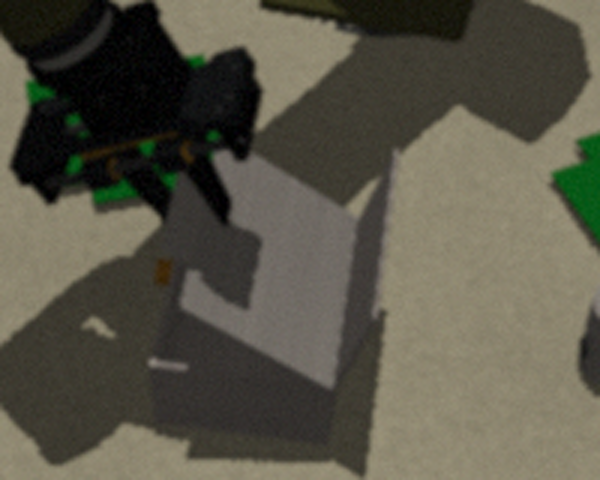

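The lid is tilted up to about 35°, with its tab held between the fingers near (190,190). I'll carry on round the arc.

>>> {"method": "step_arm", "body": {
  "targets": "-.34 0 0 0 -.31 -.15 -.33; -.34 0 0 0 -.32 -.15 -.36; -.34 0 0 0 -.32 -.14 -.39; -.34 0 0 0 -.32 -.13 -.42; -.34 0 0 0 -.33 -.12 -.45"
}}

```text
time_s: 4.8
tool_pos: [0.51, -0.0062, 0.1928]
tool_rot: [-0.129, 0.991, 0.045, -0.006]
wrist_force: [-0.4, -0.9, 1.3]
gripper_width: 0.0269
grip_force: 0.6
```

>>> {"method": "step_arm", "body": {
  "targets": "-.34 0 0 0 -.33 -.11 -.48; -.34 0 0 0 -.33 -.1 -.5; -.34 0 0 0 -.34 -.1 -.5; -.34 0 0 0 -.34 -.1 -.5; -.34 0 0 0 -.37 -.08 -.5"
}}

```text
time_s: 5.22
tool_pos: [0.5062, 0.0338, 0.2121]
tool_rot: [-0.028, 0.999, 0.046, -0.001]
wrist_force: [-0.2, -0.6, -0.7]
gripper_width: 0.0237
grip_force: 0.2
```

Run:
```python
from st import *
show()
s,_=state();w=s["gripper_width"]*500
th=np.linspace(73.6,105,11)[1:];phi=np.linspace(86.4,105,11)[1:]
hh=np.linspace(w-2,0,11)[1:]
print(arc(73.6,86.4,w-2,26))
rows([arc(a,b,c,26,piv=(79,80)) for a,b,c in zip(th,phi,hh)])
```

```text
t 5.22 tubpos [ 41.6  -4.  212.1] phi 86.8 x [ 0. -1.  0.] F [-0.2 -0.6 -0.7] w 0.024 j [-0.07 -0.19  1.97  0.06  1.38  1.4 ]
(np.float64(43.16363643963382), -5, np.float64(211.99756778769768), 86.4)
-0.22 -0.00 0.01 0.04 -0.38 -0.05 
-0.27 0.00 -0.00 -0.00 -0.28 -0.05 
-0.27 0.00 0.00 0.00 -0.28 -0.05 
-0.27 0.00 -0.00 -0.00 -0.28 -0.04 
-0.27 -0.00 0.00 0.00 -0.28 -0.03 
-0.27 0.00 0.00 -0.00 -0.28 -0.03 
-0.27 0.00 -0.00 -0.00 -0.29 -0.02 
-0.27 0.00 0.00 0.00 -0.29 -0.01 
-0.27 -0.00 0.00 -0.00 -0.29 -0.01 
-0.27 0.00 -0.00 0.00 -0.29 0.00
```

>>> {"method": "step_arm", "body": {
  "targets": "-.22 0 0 .03 -.38 -.05 -.5; -.27 0 0 0 -.28 -.05 -.5; -.27 0 0 0 -.28 -.05 -.5; -.27 0 0 0 -.28 -.04 -.5; -.27 0 0 0 -.28 -.03 -.5"
}}

```text
time_s: 5.63
tool_pos: [0.5034, 0.0714, 0.2173]
tool_rot: [0.049, 0.998, 0.046, 0.002]
wrist_force: [0.2, -1.2, -1.4]
gripper_width: 0.0242
grip_force: 0.0
```

>>> {"method": "step_arm", "body": {
  "targets": "-.27 0 0 0 -.28 -.03 -.5; -.27 0 0 0 -.29 -.02 -.5; -.27 0 0 0 -.29 -.01 -.5; -.27 0 0 0 -.29 -.01 -.5; -.27 0 0 0 -.29 0 -.5"
}}

```text
time_s: 6.05
tool_pos: [0.5001, 0.107, 0.213]
tool_rot: [0.13, 0.99, 0.046, 0.006]
wrist_force: [0.1, -0.4, -0.3]
gripper_width: 0.024
grip_force: 0.0
```

>>> {"method": "step_arm", "body": {
  "targets": "0 0 0 0 0 0 -.3; 0 0 0 0 0 0 -.1; 0 0 0 0 0 0 -.1; 0 0 0 0 0 0 -.1; 0 0 0 0 0 0 -.1"
}}

```text
time_s: 6.47
tool_pos: [0.5006, 0.1057, 0.2139]
tool_rot: [0.129, 0.991, 0.045, 0.006]
wrist_force: [-0.1, -0.5, -0.6]
gripper_width: 0.0424
grip_force: 0.0
```

Run:
```python
from st import *
show();print(arc(105,105,0,26,piv=(78.5,80.5)))
s=cam("scene");t=cam("top")
a=cv2.resize(s["img"][80:260,260:420,::-1],(533,600),interpolation=2)
b=cv2.resize(t["img"][150:270,260:400,::-1],(560,480))
cv2.imwrite("pics/s3c.png",np.hstack([cv2.resize(a,(400,450)),cv2.resize(b,(400,450))]))
```

```text
t 6.47 tubpos [113.7  -5.  213.9] phi 104.9 x [-0. -1.  0.] F [-0.1 -0.5 -0.6] w 0.042 j [ 0.25 -0.15  1.94 -0.26  1.4   1.78]
(np.float64(114.21702822414788), -5, np.float64(213.79776402789142), 105)
```

View pics/s3c.png

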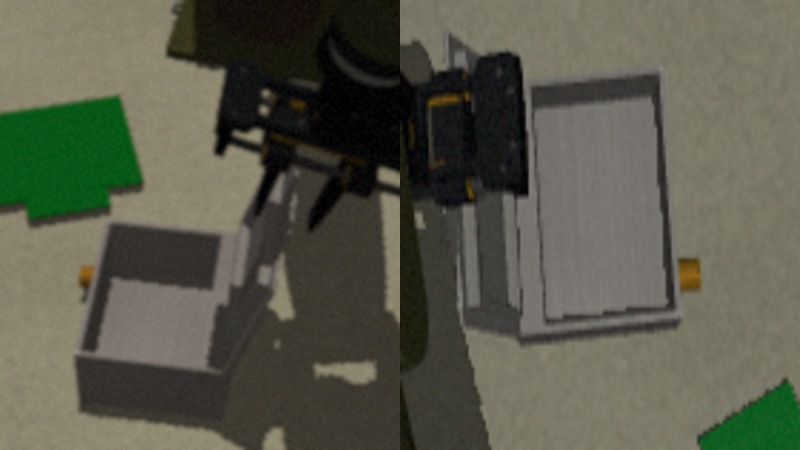

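The tub is open and the lid leans on the guard, with its tab free between the fingers at (280,175). Next I'll grip it.

>>> {"method": "step_arm", "body": {
  "targets": "0 0 0 0 0 0 -.1; 0 0 0 0 0 0 -.5; 0 0 0 0 0 0 -.9; 0 0 0 0 0 0 -1; 0 0 0 0 0 0 -1",
  "force": 45
}}

```text
time_s: 6.98
tool_pos: [0.5005, 0.1062, 0.2138]
tool_rot: [0.13, 0.991, 0.045, 0.006]
wrist_force: [0.3, -0.4, 0.3]
gripper_width: 0.0216
grip_force: 0.0
```

>>> {"method": "step_arm", "body": {
  "targets": "0 0 0 0 0 0 -1; 0 0 0 0 0 0 -1; 0 0 0 0 0 0 -1; 0 0 0 0 0 0 -1; 0 0 0 0 0 0 -1"
}}

```text
time_s: 7.4
tool_pos: [0.5007, 0.1054, 0.2141]
tool_rot: [0.131, 0.99, 0.045, 0.006]
wrist_force: [-0.0, -4.4, 1.8]
gripper_width: 0.004
grip_force: 44.9
```

```bash
cat >> st.py <<'E'
def wrows(way):
    """way: list of (pos m, yaw of tool x, world), tool pointing down"""
    s,Rk=state();p=np.array(s["tool_pos"])
    for q,yaw in way:
        G=R.from_euler("z",yaw)*R.from_euler("x",np.pi);w=(Rk.inv()*G).as_rotvec();n=np.linalg.norm(np.array(q)-p);k=max(1,int(np.ceil(max(n/.024,np.linalg.norm(w)/.115))))
        for i in range(k):
            d=Rk.inv().apply((np.array(q)-p)/k)/.025;print(" ".join(f"{a:.2f}" for a in np.r_[w/.12/k,d]));Rk=Rk*R.from_rotvec(w/k)
        p=np.array(q);Rk=G;print("--")
E
python3 - <<'E'
from st import *
show();p=np.array(arm.get_state()["tool_pos"])
s,Rm=state();print(s["grip_force"])
rows([(q:=(113.7-3*k,-5,213.9+12*k,104.9)) for k in range(1,6)])
E
```

```text
t 7.4 tubpos [113.4  -5.  214.1] phi 105.1 x [ 0. -1.  0.] F [-0.  -4.4  1.8] w 0.004 j [ 0.25 -0.15  1.94 -0.26  1.4   1.78]
44.88189339637756
0.02 -0.00 0.00 -0.00 0.23 -0.43 
0.00 0.00 0.00 -0.00 0.24 -0.43 
0.00 0.00 0.00 0.00 0.24 -0.43 
0.00 0.00 0.00 0.00 0.24 -0.43 
0.00 0.00 0.00 -0.00 0.24 -0.43
```

>>> {"method": "step_arm", "body": {
  "targets": "0 0 0 0 .25 -.4 -1; 0 0 0 0 .25 -.45 -1; 0 0 0 0 .25 -.45 -1; 0 0 0 0 .25 -.45 -1; 0 0 0 0 .25 -.45 -1"
}}

```text
time_s: 7.82
tool_pos: [0.5022, 0.0902, 0.2768]
tool_rot: [0.129, 0.991, 0.045, 0.007]
wrist_force: [1.3, -0.0, -2.7]
gripper_width: 0.0037
grip_force: 45.0
```

Run:
```python
from st import *
show();print(arm.get_state()["grip_force"])
wrows([([.504,-.302,.275],.035),([.504,-.302,.24],.035)])
```

```text
t 7.82 tubpos [ 98.2  -5.1 276.8] phi 104.9 x [ 0. -1.  0.] F [ 1.3 -0.  -2.7] w 0.004 j [ 0.22 -0.19  1.87 -0.26  1.5   1.72]
44.9984085559845
0.13 -0.00 0.03 -0.08 0.89 0.24
0.13 -0.00 0.03 -0.08 0.89 0.23
0.13 -0.00 0.03 -0.07 0.89 0.21
0.13 -0.00 0.03 -0.07 0.90 0.20
0.13 -0.00 0.03 -0.07 0.90 0.19
0.13 -0.00 0.03 -0.06 0.90 0.17
0.13 -0.00 0.03 -0.06 0.91 0.16
0.13 -0.00 0.03 -0.06 0.91 0.14
0.13 -0.00 0.03 -0.06 0.91 0.13
0.13 -0.00 0.03 -0.05 0.91 0.12
0.13 -0.00 0.03 -0.05 0.92 0.10
0.13 -0.00 0.03 -0.05 0.92 0.09
0.13 -0.00 0.03 -0.04 0.92 0.07
0.13 -0.00 0.03 -0.04 0.92 0.06
0.13 -0.00 0.03 -0.04 0.92 0.05
0.13 -0.00 0.03 -0.03 0.92 0.03
0.13 -0.00 0.03 -0.03 0.92 0.02
--
0.00 0.00 0.00 0.00 -0.00 0.70
0.00 0.00 0.00 0.00 -0.00 0.70
--
```

>>> {"method": "step_arm", "body": {
  "targets": ".13 0 .03 -.05 .4 .1 -1; .13 0 .03 -.08 .7 .2 -1; .13 0 .03 -.08 .9 .22 -1; .13 0 .03 -.07 .9 .2 -1; .13 0 .03 -.07 .9 .2 -1"
}}

```text
time_s: 8.23
tool_pos: [0.5015, -0.0088, 0.2751]
tool_rot: [0.09, 0.995, 0.037, 0.006]
wrist_force: [0.7, -0.7, -2.9]
gripper_width: 0.0036
grip_force: 45.0
```

>>> {"method": "step_arm", "body": {
  "targets": ".13 0 .03 -.07 .9 .17 -1; .13 0 .03 -.06 .9 .16 -1; .13 0 .03 -.06 .9 .14 -1; .13 0 .03 -.06 .9 .13 -1; .13 0 .03 -.06 .9 .12 -1"
}}

```text
time_s: 8.65
tool_pos: [0.5012, -0.1234, 0.2742]
tool_rot: [0.052, 0.998, 0.028, 0.005]
wrist_force: [-0.4, -0.9, -2.3]
gripper_width: 0.0036
grip_force: 45.0
```

>>> {"method": "step_arm", "body": {
  "targets": ".13 0 .03 -.05 .9 .1 -1; .13 0 .03 -.05 .9 .09 -1; .13 0 .03 -.05 .9 .07 -1; .13 0 .03 -.04 .7 .05 -1; .13 0 .03 -.04 .5 .03 -1"
}}

```text
time_s: 9.07
tool_pos: [0.5002, -0.2222, 0.273]
tool_rot: [0.013, 1.0, 0.018, 0.005]
wrist_force: [0.5, 0.8, -2.7]
gripper_width: 0.004
grip_force: 45.0
```

Run:
```python
from st import *
show();print(arm.get_state()["tool_pos"])
wrows([([.504,-.302,.245],.035),([.504,-.302,.152],.035)])
```

```text
t 9.07 tubpos [-212.7   25.3  273. ] phi 91.5 x [-0.05 -1.    0.01] F [ 0.5  0.8 -2.7] w 0.004 j [-0.51 -0.15  1.82 -0.02  1.45  1.03]
[ 0.50022906 -0.22216375  0.2730001 ]
0.06 -0.02 0.00 0.01 0.79 0.30
0.06 -0.02 0.00 0.01 0.79 0.30
0.06 -0.02 0.00 0.01 0.80 0.29
0.06 -0.02 0.00 0.01 0.80 0.29
--
0.00 0.00 0.00 0.00 -0.00 0.93
0.00 0.00 0.00 0.00 -0.00 0.93
0.00 0.00 0.00 0.00 -0.00 0.93
0.00 0.00 0.00 0.00 -0.00 0.93
--
```

>>> {"method": "step_arm", "body": {
  "targets": ".06 -.02 0 .01 .8 .2 -1; .06 -.02 0 .01 .8 .2 -1; .06 -.02 0 .01 .8 .2 -1; .06 -.02 0 .01 .6 .2 -1; 0 0 0 0 .2 .2 -1"
}}

```text
time_s: 9.48
tool_pos: [0.5045, -0.3027, 0.2483]
tool_rot: [-0.001, 1.0, 0.018, -0.001]
wrist_force: [0.6, 0.9, -2.2]
gripper_width: 0.0037
grip_force: 45.0
```

>>> {"method": "step_arm", "body": {
  "targets": "0 0 0 0 0 0 -1; 0 0 0 0 0 0 -1; 0 0 0 0 0 0 -1; 0 0 0 0 0 0 -1; 0 0 0 0 0 0 -1"
}}

```text
time_s: 9.9
tool_pos: [0.5048, -0.2995, 0.2486]
tool_rot: [-0.001, 1.0, 0.02, -0.001]
wrist_force: [-1.1, -0.5, -2.8]
gripper_width: 0.0035
grip_force: 45.0
```

Run:
```python
from st import *
show();p=np.array(arm.get_state()["tool_pos"]);print(p)
wrows([([.504,-.302,.245],.035)])
s=cam("scene");t=cam("top");k=8
out=[]
for c,(x,y) in((s,(160,90)),(t,(405,165))):
    im=cv2.resize(c["img"][:,:,::-1].copy(),None,fx=k,fy=k,interpolation=2)
    _,Rm=state()
    # predicted lid plate outline: rear edge 138 beyond TCP along tool z, width 172, centre 5mm -x
    L=[[-.005-.086,0,.138],[-.005+.086,0,.138],[-.005+.086,0,0],[-.005-.086,0,0]]
    L2=[[0.005-.086,0,.138],[0.005+.086,0,.138],[.005+.086,0,0],[.005-.086,0,0]]
    for q,col in((L,(0,0,255)),):
        cv2.polylines(im,[np.int32((proj(c,p+Rm.apply(q))+.5)*k)],True,col,1)
    B=R.from_euler("z",.0354)
    for yy in(-17,17): cv2.polylines(im,[np.int32((proj(c,np.array([.4991,-.3068,0])+B.apply([[-.07,yy/1e3,.073],[.07,yy/1e3,.073]]))+.5)*k)],False,(255,255,0),1)
    out.append(cv2.resize(im[y*k:(y+120)*k,x*k:(x+90)*k],(400,533)))
cv2.imwrite("pics/s4.png",np.hstack(out))
```

```text
t 9.9 tubpos [-290.2   27.7  248.6] phi 89.9 x [-0.05 -1.   -0.  ] F [-1.1 -0.5 -2.8] w 0.003 j [-0.63 -0.03  1.75  0.    1.42  0.9 ]
[ 0.50480889 -0.29951473  0.24855394]
-0.02 0.01 0.04 -0.04 0.10 0.14
--
```

View pics/s4.png

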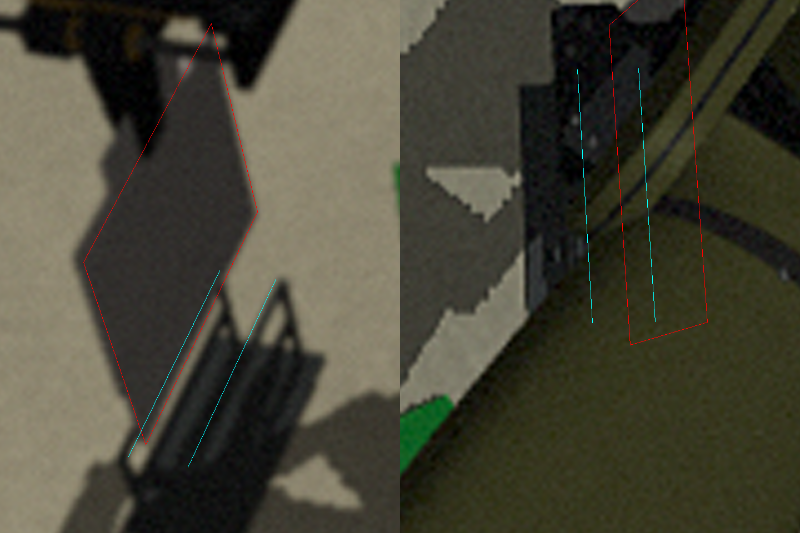

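The red predicted outline matches the held lid, with its lower corner at (145,440), and the cyan lines mark the slot. The lid is in line with the slot, so I'll lower it.

>>> {"method": "step_arm", "body": {
  "targets": "0 0 .04 -.04 .1 .3 -1; 0 0 0 0 0 .7 -1; 0 0 0 0 0 .8 -1; 0 0 0 0 0 .8 -1; 0 0 0 0 0 .6 -1"
}}

```text
time_s: 10.42
tool_pos: [0.5026, -0.3021, 0.1655]
tool_rot: [-0.002, 1.0, 0.017, -0.002]
wrist_force: [-0.2, 0.3, -3.2]
gripper_width: 0.0039
grip_force: 45.0
```

>>> {"method": "step_arm", "body": {
  "targets": "0 0 0 0 0 .3 -1; 0 0 0 0 0 .15 -1; 0 0 0 0 0 .1 -1; 0 0 0 0 0 0 -1; 0 0 0 0 0 0 -1"
}}

```text
time_s: 10.83
tool_pos: [0.504, -0.303, 0.1553]
tool_rot: [-0.001, 1.0, 0.017, -0.0]
wrist_force: [0.1, -0.3, -2.4]
gripper_width: 0.0039
grip_force: 45.0
```

Run:
```python
from st import *
show();p=np.array(arm.get_state()["tool_pos"]);print(p)
```

```text
t 10.83 tubpos [-293.6   28.9  155.3] phi 89.9 x [-0.06 -1.   -0.  ] F [ 0.1 -0.3 -2.4] w 0.004 j [-0.63  0.03  1.85  0.    1.26  0.9 ]
[ 0.50400415 -0.30302627  0.15531869]
```

>>> {"method": "step_arm", "body": {
  "targets": "0 0 0 0 0 .1 -1; 0 0 0 0 0 .1 -1; 0 0 0 0 0 .1 -1; 0 0 0 0 0 .05 -1; 0 0 0 0 0 0 -1"
}}

```text
time_s: 11.25
tool_pos: [0.5033, -0.3024, 0.1451]
tool_rot: [-0.001, 1.0, 0.017, -0.001]
wrist_force: [0.1, 0.1, -3.0]
gripper_width: 0.0039
grip_force: 45.0
```

>>> {"method": "step_arm", "body": {
  "targets": "0 0 0 0 0 .04 -1; 0 0 0 0 0 .04 -1; 0 0 0 0 0 .04 -1; 0 0 0 0 0 0 -1; 0 0 0 0 0 0 -1"
}}

```text
time_s: 11.67
tool_pos: [0.5037, -0.3029, 0.1449]
tool_rot: [-0.001, 1.0, 0.017, -0.001]
wrist_force: [-3.4, 1.2, 6.9]
gripper_width: 0.0037
grip_force: 45.0
```

>>> {"method": "step_arm", "body": {
  "targets": "0 0 0 0 0 0 -.85; 0 0 0 0 0 0 -.7; 0 0 0 0 0 0 -.5; 0 0 0 0 0 0 -.3; 0 0 0 0 0 0 -.1",
  "force": 20
}}

```text
time_s: 12.08
tool_pos: [0.5034, -0.3025, 0.1422]
tool_rot: [-0.001, 1.0, 0.017, -0.001]
wrist_force: [0.1, 0.2, -0.3]
gripper_width: 0.0285
grip_force: 0.1
```

>>> {"method": "step_arm", "body": {
  "targets": "0 0 0 0 .2 0 .1; 0 0 0 0 .2 0 .3; 0 0 0 0 .1 0 .5; 0 0 0 0 .1 0 .6; 0 0 0 0 0 0 .6"
}}

```text
time_s: 12.5
tool_pos: [0.5039, -0.3182, 0.1423]
tool_rot: [-0.001, 1.0, 0.016, -0.001]
wrist_force: [-0.2, 0.3, -0.0]
gripper_width: 0.0616
grip_force: 0.0
```

>>> {"method": "step_arm", "body": {
  "targets": "0 0 0 0 0 -.2 .6; 0 0 0 0 0 -.4 .6; 0 0 0 0 0 -.6 .6; 0 0 0 0 0 -.9 .6; 0 0 0 0 0 -.9 .6"
}}

```text
time_s: 12.92
tool_pos: [0.5039, -0.3174, 0.2186]
tool_rot: [-0.002, 1.0, 0.017, -0.001]
wrist_force: [0.4, -0.4, -0.1]
gripper_width: 0.0759
grip_force: 0.0
```

>>> {"method": "step_arm", "body": {
  "targets": "0 0 0 0 -.2 -.9 .6; 0 0 0 0 -.5 -.9 .7; 0 0 0 0 -.8 -.6 .8; 0 0 0 0 -1 -.3 1; 0 0 0 0 -1 0 1"
}}

```text
time_s: 13.33
tool_pos: [0.5023, -0.2303, 0.2896]
tool_rot: [0.0, 1.0, 0.016, 0.002]
wrist_force: [0.2, 0.7, 0.3]
gripper_width: 0.0923
grip_force: 0.0
```

Run:
```python
from st import *
show();s=cam("scene");t=cam("top")
a=cv2.resize(s["img"][120:260,150:390,::-1],(400,233),interpolation=2);b=cv2.resize(t["img"][150:290,290:530,::-1],(400,233),interpolation=2)
cv2.imwrite("pics/s5.png",cv2.resize(np.vstack([a,b]),(515,600)))
```

```text
t 13.33 tubpos [-221.1   24.   289.6] phi 90.0 x [-0.06 -1.    0.  ] F [0.2 0.7 0.3] w 0.092 j [-0.53 -0.13  1.78  0.    1.49  1.01]
```

View pics/s5.png

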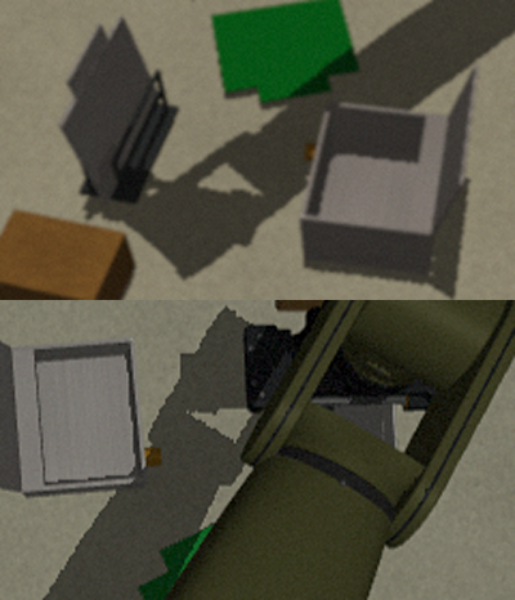

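The scene half shows the lid standing in the rack and leaning lightly on a rail (around (110,110)), and the tub is open. Next is the piston.

```bash
cat > p.py <<'E'
from st import *
from scipy.optimize import least_squares
def piston():
    O=[]
    for n in("scene","top"):
        c=cam(n);b=arm.boxes_of(n,"piston")
        for q in b: print(n,np.round(q["extent"],1),round(q["confidence"],2))
        O.append((c,b))
    return O
def ext(c,x,y,z0):
    a=np.linspace(0,6.283,40);P=np.array([[x+.028*np.cos(t),y+.028*np.sin(t),z] for t in a for z in(z0,z0+.076)]);q=proj(c,P);return np.r_[q.min(0),q.max(0)]
def fit(O,x0,y0,z0):
    def f(p):
        r=[]
        for c,b in O:
            if b: e=np.array(b[0]["extent"]);r.append(ext(c,*p,z0)-np.r_[e[:2],e[:2]+e[2:]])
        return np.concatenate(r)
    r=least_squares(f,[x0,y0],x_scale=.01);print(r.x.round(4),r.fun.round(1));return r.x
E
python3 - <<'E'
from p import *
show();O=piston();x=fit(O,.443,.284,0)
wrows([([.47,.05,.29],.9),([*x,.2],1.662)])
E
```

```text
t 13.43 tubpos [-218.8   24.3  287.6] phi 89.9 x [-0.05 -1.    0.  ] F [ 0.1 -1.3 -0.4] w 0.094 j [-0.53 -0.13  1.78  0.    1.49  1.01]
scene [432.2 190.   27.9  37.2] 0.78
top [194.5 215.9  28.7  25.9] 0.94
top [326.7  84.2  29.   36.6] 0.6
[0.4402 0.2866] [0.8 0.9 2.4 1.2 1.6 1.  2.2 0.6]
-0.00 0.00 -0.60 -0.07 -0.94 -0.01
-0.00 0.00 -0.60 -0.01 -0.94 -0.01
-0.00 0.00 -0.60 0.06 -0.94 -0.01
-0.00 0.00 -0.60 0.13 -0.93 -0.01
-0.00 0.00 -0.60 0.20 -0.92 -0.01
-0.00 0.00 -0.60 0.26 -0.90 -0.01
-0.00 0.00 -0.60 0.33 -0.88 -0.01
-0.00 0.00 -0.60 0.39 -0.86 -0.02
-0.00 0.00 -0.60 0.45 -0.83 -0.02
-0.00 0.00 -0.60 0.51 -0.79 -0.02
-0.00 0.00 -0.60 0.57 -0.75 -0.02
-0.00 0.00 -0.60 0.62 -0.71 -0.02
--
0.00 0.00 -0.58 0.61 -0.62 0.33
0.00 0.00 -0.58 0.65 -0.58 0.33
0.00 0.00 -0.58 0.69 -0.53 0.33
0.00 0.00 -0.58 0.72 -0.48 0.33
0.00 0.00 -0.58 0.75 -0.43 0.33
0.00 0.00 -0.58 0.78 -0.38 0.33
0.00 0.00 -0.58 0.81 -0.32 0.33
0.00 0.00 -0.58 0.83 -0.27 0.33
0.00 0.00 -0.58 0.84 -0.21 0.33
0.00 0.00 -0.58 0.85 -0.15 0.33
0.00 0.00 -0.58 0.86 -0.09 0.33
--
```

>>> {"method": "step_arm", "body": {
  "targets": "0 0 -.6 -.07 -.9 0 1; 0 0 -.6 0 -.95 0 1; 0 0 -.6 .06 -.95 0 1; 0 0 -.6 .13 -.93 0 1; 0 0 -.6 .2 -.92 0 1"
}}

```text
time_s: 14.05
tool_pos: [0.4882, -0.1141, 0.2851]
tool_rot: [-0.002, 0.981, 0.196, -0.001]
wrist_force: [-0.2, 0.0, 0.2]
gripper_width: 0.0952
grip_force: 0.0
```

>>> {"method": "step_arm", "body": {
  "targets": "0 0 -.6 .26 -.9 0 1; 0 0 -.6 .33 -.88 0 1; 0 0 -.6 .4 -.86 0 1; 0 0 -.6 .45 -.83 0 1; 0 0 -.6 .5 -.8 0 1"
}}

```text
time_s: 14.47
tool_pos: [0.4754, 0.0032, 0.2855]
tool_rot: [-0.002, 0.93, 0.369, -0.001]
wrist_force: [0.8, -0.3, -0.4]
gripper_width: 0.0955
grip_force: 0.0
```

>>> {"method": "step_arm", "body": {
  "targets": "0 0 -.6 .57 -.75 0 1; 0 0 -.6 .62 -.7 0 1; 0 0 -.6 .62 -.62 .3 1; 0 0 -.6 .65 -.58 .3 1; 0 0 -.6 .7 -.53 .3 1"
}}

```text
time_s: 14.88
tool_pos: [0.4631, 0.1152, 0.2632]
tool_rot: [-0.002, 0.848, 0.529, -0.0]
wrist_force: [0.7, -1.2, -0.1]
gripper_width: 0.095
grip_force: 0.0
```

>>> {"method": "step_arm", "body": {
  "targets": "0 0 -.6 .72 -.48 .3 1; 0 0 -.6 .75 -.43 .3 1; 0 0 -.6 .78 -.38 .3 1; 0 0 -.5 .8 -.32 .3 1; 0 0 -.5 .8 -.27 .3 1"
}}

```text
time_s: 15.3
tool_pos: [0.4483, 0.222, 0.2257]
tool_rot: [-0.002, 0.748, 0.663, -0.0]
wrist_force: [1.1, -0.2, 0.0]
gripper_width: 0.0953
grip_force: 0.0
```

Run:
```python
from st import *
show();wrows([([.441,.285,.13],1.662),([.441,.285,.03],1.662)])
```

```text
t 15.3 tubpos [234.3  36.5 225.7] phi 89.9 x [ 0.98 -0.21  0.  ] F [ 1.1 -0.2  0. ] w 0.095 j [ 0.35 -0.22  1.96  0.    1.4   0.47]
-0.00 -0.00 -0.35 0.49 -0.12 0.77
-0.00 -0.00 -0.35 0.50 -0.10 0.77
-0.00 -0.00 -0.35 0.50 -0.08 0.77
-0.00 -0.00 -0.35 0.50 -0.05 0.77
-0.00 -0.00 -0.35 0.51 -0.03 0.77
--
0.00 0.00 0.00 0.00 -0.00 0.80
0.00 0.00 0.00 0.00 -0.00 0.80
0.00 0.00 0.00 0.00 -0.00 0.80
0.00 0.00 0.00 0.00 -0.00 0.80
0.00 0.00 0.00 0.00 -0.00 0.80
--
```

>>> {"method": "step_arm", "body": {
  "targets": "0 0 -.35 .49 -.12 .77 1; 0 0 -.35 .5 -.1 .77 1; 0 0 -.35 .5 -.08 .77 1; 0 0 -.35 .5 -.05 .77 1; 0 0 -.35 .5 -.03 .77 1"
}}

```text
time_s: 15.72
tool_pos: [0.4411, 0.2845, 0.1291]
tool_rot: [-0.002, 0.675, 0.738, -0.0]
wrist_force: [0.5, -0.0, 0.4]
gripper_width: 0.0951
grip_force: 0.0
```

>>> {"method": "step_arm", "body": {
  "targets": "0 0 0 0 0 0 1; 0 0 0 0 0 .2 1; 0 0 0 0 0 .2 1; 0 0 0 0 0 .2 1; 0 0 0 0 0 0 1"
}}

```text
time_s: 16.13
tool_pos: [0.4408, 0.2839, 0.1151]
tool_rot: [-0.002, 0.676, 0.737, 0.0]
wrist_force: [0.3, -0.6, 0.1]
gripper_width: 0.095
grip_force: 0.0
```

Run:
```python
from st import *
show();wrows([([.441,.285,.028],1.662)])
```

```text
t 16.13 tubpos [296.6  38.3 115.1] phi 89.9 x [ 1. -0.  0.] F [ 0.3 -0.6  0.1] w 0.095 j [ 0.47 -0.07  2.02  0.    1.19  0.38]
-0.00 -0.01 -0.01 0.01 0.00 0.87
-0.00 -0.01 -0.01 0.01 0.00 0.87
-0.00 -0.01 -0.01 0.01 0.00 0.87
-0.00 -0.01 -0.01 0.01 0.00 0.87
--
```

>>> {"method": "step_arm", "body": {
  "targets": "0 0 0 .01 0 .6 1; 0 0 0 .01 0 .8 1; 0 0 0 .01 0 .8 1; 0 0 0 .01 0 .8 1; 0 0 0 0 0 .45 1"
}}

```text
time_s: 16.55
tool_pos: [0.4398, 0.2851, 0.0276]
tool_rot: [-0.002, 0.675, 0.737, -0.0]
wrist_force: [-0.0, 0.3, -0.6]
gripper_width: 0.095
grip_force: 0.0
```

>>> {"method": "step_arm", "body": {
  "targets": "0 0 0 0 0 0 .6; 0 0 0 0 0 0 .4; 0 0 0 0 0 0 .2; 0 0 0 0 0 0 0; 0 0 0 0 0 0 0",
  "force": 25
}}

```text
time_s: 16.97
tool_pos: [0.4414, 0.2863, 0.0306]
tool_rot: [-0.001, 0.675, 0.738, 0.002]
wrist_force: [-0.5, -0.7, -0.4]
gripper_width: 0.0674
grip_force: 0.0
```

>>> {"method": "step_arm", "body": {
  "targets": "0 0 0 0 0 0 0; 0 0 0 0 0 0 0; 0 0 0 0 0 0 0; 0 0 0 0 0 0 0; 0 0 0 0 0 0 0"
}}

```text
time_s: 17.38
tool_pos: [0.4417, 0.2864, 0.0303]
tool_rot: [-0.001, 0.675, 0.738, 0.002]
wrist_force: [3.9, 0.6, 5.4]
gripper_width: 0.0556
grip_force: 25.0
```

>>> {"method": "step_arm", "body": {
  "targets": "0 0 0 0 0 -.3 0; 0 0 0 0 0 -.6 0; 0 0 0 0 0 -.9 0; 0 0 0 0 0 -.9 0; 0 0 0 0 0 -.9 0",
  "force": 35
}}

```text
time_s: 17.8
tool_pos: [0.438, 0.2846, 0.1178]
tool_rot: [-0.003, 0.675, 0.738, -0.003]
wrist_force: [0.6, 1.0, -3.3]
gripper_width: 0.0556
grip_force: 35.0
```

>>> {"method": "step_arm", "body": {
  "targets": "0 0 0 0 0 -.9 0; 0 0 0 0 0 -.9 0; 0 0 0 0 0 -.9 0; 0 0 0 0 0 -.9 0; 0 0 0 0 0 -.8 0"
}}

```text
time_s: 18.22
tool_pos: [0.4389, 0.2847, 0.2286]
tool_rot: [-0.003, 0.675, 0.738, -0.002]
wrist_force: [0.5, -0.5, -2.9]
gripper_width: 0.0556
grip_force: 35.0
```

Run:
```python
from st import *
show();s,_=state();print(s["grip_force"])
B=R.from_euler("z",YAW);q=TUB+B.apply([-.008,0,0])
wrows([([q[0],q[1],.235],1.662)])
```

```text
t 18.22 tubpos [297.6  40.1 228.6] phi 89.9 x [ 1. -0.  0.] F [ 0.5 -0.5 -2.9] w 0.056 j [ 0.47 -0.17  1.91  0.    1.4   0.38]
34.999637603759766
-0.00 -0.00 -0.00 -0.94 0.13 -0.02
-0.00 -0.00 -0.00 -0.94 0.13 -0.02
-0.00 -0.00 -0.00 -0.94 0.13 -0.02
-0.00 -0.00 -0.00 -0.94 0.13 -0.02
-0.00 -0.00 -0.00 -0.94 0.13 -0.02
-0.00 -0.00 -0.00 -0.94 0.12 -0.02
-0.00 -0.00 -0.00 -0.94 0.12 -0.02
-0.00 -0.00 -0.00 -0.94 0.12 -0.02
-0.00 -0.00 -0.00 -0.94 0.12 -0.02
-0.00 -0.00 -0.00 -0.94 0.12 -0.02
-0.00 -0.00 -0.00 -0.94 0.12 -0.02
-0.00 -0.00 -0.00 -0.94 0.12 -0.02
-0.00 -0.00 -0.00 -0.94 0.12 -0.02
--
```

>>> {"method": "step_arm", "body": {
  "targets": "0 0 0 -.5 .1 -.1 0; 0 0 0 -.8 .12 -.1 0; 0 0 0 -.95 .12 0 0; 0 0 0 -.95 .12 0 0; 0 0 0 -.95 .12 0 0"
}}

```text
time_s: 18.63
tool_pos: [0.4626, 0.1814, 0.2311]
tool_rot: [-0.003, 0.675, 0.738, -0.002]
wrist_force: [0.4, 0.0, -3.3]
gripper_width: 0.0555
grip_force: 35.0
```

>>> {"method": "step_arm", "body": {
  "targets": "0 0 0 -.95 .13 0 0; 0 0 0 -.95 .13 0 0; 0 0 0 -.95 .13 0 0; 0 0 0 -.95 .13 0 0; 0 0 0 -.95 .13 0 0"
}}

```text
time_s: 19.05
tool_pos: [0.4891, 0.0647, 0.2306]
tool_rot: [-0.004, 0.675, 0.738, -0.002]
wrist_force: [0.6, -0.2, -3.1]
gripper_width: 0.0556
grip_force: 35.0
```

>>> {"method": "step_arm", "body": {
  "targets": "0 0 0 -.95 .13 0 0; 0 0 0 -.9 .13 0 0; 0 0 0 -.9 .13 0 0; 0 0 0 -.6 .1 0 0; 0 0 0 0 0 0 0"
}}

```text
time_s: 19.47
tool_pos: [0.5091, -0.0186, 0.2303]
tool_rot: [-0.004, 0.676, 0.737, -0.002]
wrist_force: [0.2, 0.6, -3.2]
gripper_width: 0.0558
grip_force: 35.0
```

Run:
```python
from st import *
show()
B=R.from_euler("z",YAW);q=TUB+B.apply([-.008,0,0])
wrows([([q[0],q[1],.05],1.662)])
```

```text
t 19.47 tubpos [-10.9  -2.1 230.3] phi 89.8 x [ 1.   -0.01  0.  ] F [ 0.2  0.6 -3.2] w 0.056 j [-0.14 -0.2   1.94  0.    1.41 -0.23]
-0.01 -0.00 -0.01 0.01 -0.00 0.90
-0.01 -0.00 -0.01 0.01 -0.00 0.90
-0.01 -0.00 -0.01 0.01 -0.01 0.90
-0.01 -0.00 -0.01 0.01 -0.01 0.90
-0.01 -0.00 -0.01 0.01 -0.01 0.90
-0.01 -0.00 -0.01 0.01 -0.01 0.90
-0.01 -0.00 -0.01 0.01 -0.01 0.90
-0.01 -0.00 -0.01 0.01 -0.01 0.90
--
```

>>> {"method": "step_arm", "body": {
  "targets": "0 0 0 0 0 .5 0; 0 0 0 0 0 .8 0; 0 0 0 0 0 .9 0; 0 0 0 0 0 .9 0; 0 0 0 0 0 .9 0"
}}

```text
time_s: 19.88
tool_pos: [0.5085, -0.0146, 0.13]
tool_rot: [-0.003, 0.675, 0.738, -0.001]
wrist_force: [-0.4, -0.3, -3.3]
gripper_width: 0.0553
grip_force: 35.0
```

>>> {"method": "step_arm", "body": {
  "targets": "0 0 0 0 0 .9 0; 0 0 0 0 0 .8 0; 0 0 0 0 0 .6 0; 0 0 0 0 0 .4 0; 0 0 0 0 0 .2 0"
}}

```text
time_s: 20.3
tool_pos: [0.5076, -0.0145, 0.0574]
tool_rot: [-0.004, 0.675, 0.738, -0.001]
wrist_force: [1.2, -0.5, -3.6]
gripper_width: 0.0553
grip_force: 35.0
```

>>> {"method": "step_arm", "body": {
  "targets": "0 0 0 0 0 .1 0; 0 0 0 0 0 .1 0; 0 0 0 0 0 0 0; 0 0 0 0 0 0 0; 0 0 0 0 0 0 0"
}}

```text
time_s: 20.72
tool_pos: [0.511, -0.0156, 0.0567]
tool_rot: [-0.001, 0.675, 0.738, 0.001]
wrist_force: [-0.3, 0.0, -2.8]
gripper_width: 0.0556
grip_force: 35.0
```

>>> {"method": "step_arm", "body": {
  "targets": "0 0 0 0 0 .15 0; 0 0 0 0 0 .15 0; 0 0 0 0 0 .15 0; 0 0 0 0 0 .1 0; 0 0 0 0 0 .05 0"
}}

```text
time_s: 21.13
tool_pos: [0.5097, -0.0154, 0.0398]
tool_rot: [-0.002, 0.675, 0.738, -0.0]
wrist_force: [-0.2, -0.2, -3.6]
gripper_width: 0.0554
grip_force: 35.0
```

>>> {"method": "step_arm", "body": {
  "targets": "0 0 0 0 0 .04 0; 0 0 0 0 0 .04 0; 0 0 0 0 0 .04 0; 0 0 0 0 0 .04 0; 0 0 0 0 0 0 0"
}}

```text
time_s: 21.55
tool_pos: [0.5102, -0.0154, 0.0366]
tool_rot: [-0.002, 0.675, 0.738, 0.0]
wrist_force: [0.3, 0.2, -3.1]
gripper_width: 0.0559
grip_force: 35.0
```

>>> {"method": "step_arm", "body": {
  "targets": "0 0 0 0 0 .03 0; 0 0 0 0 0 .03 0; 0 0 0 0 0 0 0; 0 0 0 0 0 0 0; 0 0 0 0 0 0 0"
}}

```text
time_s: 21.97
tool_pos: [0.5103, -0.0155, 0.0363]
tool_rot: [-0.002, 0.675, 0.738, 0.0]
wrist_force: [-4.0, -1.0, 5.6]
gripper_width: 0.0555
grip_force: 35.0
```

Force reversed (+5.6 N), so the piston is on the floor. I'll release it and retreat straight up.

>>> {"method": "step_arm", "body": {
  "targets": "0 0 0 0 0 0 .3; 0 0 0 0 0 0 .4; 0 0 0 0 0 0 .6; 0 0 0 0 0 0 .7; 0 0 0 0 0 0 .7"
}}

```text
time_s: 22.38
tool_pos: [0.5105, -0.0155, 0.0352]
tool_rot: [-0.001, 0.675, 0.738, 0.0]
wrist_force: [0.3, -0.6, -0.0]
gripper_width: 0.0788
grip_force: 0.0
```

>>> {"method": "step_arm", "body": {
  "targets": "0 0 0 0 0 0 .7; 0 0 0 0 0 -.3 .7; 0 0 0 0 0 -.6 .7; 0 0 0 0 0 -.9 .7; 0 0 0 0 0 -.9 .7"
}}

```text
time_s: 22.8
tool_pos: [0.5098, -0.0155, 0.1032]
tool_rot: [-0.002, 0.675, 0.738, -0.0]
wrist_force: [0.3, 0.2, -0.2]
gripper_width: 0.0809
grip_force: 0.0
```

>>> {"method": "step_arm", "body": {
  "targets": "0 0 0 0 0 -.9 .7; 0 0 0 0 0 -.9 .7; 0 0 0 0 0 -.9 .7; 0 0 0 0 0 -.9 .7; 0 0 0 0 0 -.9 .7"
}}

```text
time_s: 23.22
tool_pos: [0.5105, -0.0159, 0.2169]
tool_rot: [-0.001, 0.675, 0.738, 0.0]
wrist_force: [1.0, 0.6, 0.2]
gripper_width: 0.081
grip_force: 0.0
```

>>> {"method": "step_arm", "body": {
  "targets": "0 0 0 1 0 -.3 .7; 0 0 0 1 0 0 .7; 0 0 0 1 0 0 .7; 0 0 0 1 0 0 .7; 0 0 0 1 0 0 .7"
}}

```text
time_s: 23.63
tool_pos: [0.4994, 0.1097, 0.2238]
tool_rot: [-0.001, 0.675, 0.738, 0.001]
wrist_force: [1.6, 0.4, 0.1]
gripper_width: 0.0808
grip_force: 0.0
```

>>> {"method": "step_arm", "body": {
  "targets": "0 0 0 1 0 0 .7; 0 0 0 1 0 0 .7; 0 0 0 .8 0 0 .7; 0 0 0 .4 0 0 .7; 0 0 0 0 0 0 .7"
}}

```text
time_s: 24.05
tool_pos: [0.4922, 0.1897, 0.2236]
tool_rot: [-0.002, 0.674, 0.739, 0.0]
wrist_force: [0.5, -0.3, 0.1]
gripper_width: 0.081
grip_force: 0.0
```

Run:
```python
from p import *
show();O=piston();x=fit(O,.51,-.0155,.006);print("tub",R.from_euler("z",-YAW).apply(np.r_[x,0]-TUB))
for n in("scene","top"):
  for t in("lid","filter","carton","wrench"):
    for q in arm.boxes_of(n,t): print(n,t,np.round(q["extent"]).tolist(),round(q["confidence"],2))
```

```text
t 24.05 tubpos [198.2  -4.3 223.6] phi 89.8 x [ 1. -0.  0.] F [ 0.5 -0.3  0.1] w 0.081 j [ 0.26 -0.16  1.91  0.    1.39  0.17]
scene [306.  186.2  22.2  36.1] 0.76
top [323.7 192.3  20.5  25.9] 0.94
[ 0.506 -0.018] [-0.2 -0.8  1.3  0.5 -0.8 -0.7  1.8  0.1]
tub [-0.0099304   0.00094483  0.        ]
scene lid [434.0, 136.0, 72.0, 58.0] 0.79
scene lid [176.0, 128.0, 44.0, 88.0] 0.57
scene lid [249.0, 119.0, 70.0, 52.0] 0.57
scene filter [260.0, 278.0, 41.0, 52.0] 0.62
scene carton [139.0, 216.0, 70.0, 57.0] 0.58
scene wrench [399.0, 289.0, 83.0, 33.0] 0.7
top lid [445.0, 166.0, 28.0, 79.0] 0.97
top lid [355.0, 254.0, 92.0, 81.0] 0.88
top lid [152.0, 270.0, 41.0, 78.0] 0.84
top filter [327.0, 85.0, 26.0, 34.0] 0.78
top carton [416.0, 116.0, 60.0, 40.0] 0.73
top carton [318.0, 189.0, 28.0, 29.0] 0.65
top carton [448.0, 165.0, 25.0, 80.0] 0.19
top wrench [320.0, 189.0, 25.0, 28.0] 0.4
```

The checks come out right: the piston stands upright at tub (-10, 1) mm, the lid is in the rack, the bystanders haven't moved and the arm is clear.

```bash
python3 -c "
from cell import arm
print(arm.finish_job())"
```

```text
the job is handed in; nothing more can be done
None
```

The job is handed in, though the hand-in returned no verdict: by my last camera check the lid stands on edge in the rack, the piston is upright on the tub floor, the filter, carton and wrench have not visibly moved, and the arm was clear after about 24 s.

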